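# Thread the puncture rod through the guide frame

## Robot

A 6-joint arm with a two-finger parallel gripper is mounted at the origin on the work surface. World frame = base frame: x ahead of the robot, y to its left, z up, the work surface at z = 0. Lengths are in mm, angles in rad, forces in N, time in s.
With the tool pointing down it reaches from about 350 to 950 mm from the base axis. Payload 17.4 kg.
Tool frame: the origin (TCP) lies midway between the tips of the shut fingers; the grasp point (between the pads) lies 19 mm behind it (bot.grasp_offset is the distance from the TCP to the grasp point, in mm); z points along the fingers, y is the direction in which the jaws open and shut (so a half turn about z gives the same grasp; the last joint's range is limited). The gripper opens to 93 mm and grips with 3 to 60 N. Pads are 15 mm wide; open, the fingers measure 128 mm over their backs; the gripper's body (75 mm by 188 mm) begins 65 mm behind the grasp point.
Start: joints at [-0.038, 0.116, 1.442, -0, 1.584, -0.038], TCP at [675.005, -0.009, 218.646] pointing down, gripper open.
Joint ranges: [-2.83, 2.83], [-0.83, 2.19], [0.07, 2.5], [-1.14, 4.28], [0.01, 3], [-2.97, 2.97]. Speed limits (rad/s): [1.89, 1.89, 2.22, 3.14, 3.14, 3.14].

## Interface

Orientations are given as a unit quaternion [w, x, y, z].
In Python, from station import bot gives the robot as it stands.
- The arm moves only by the tool servo_tool, never from a script. Its argument "plan" is text: rows parted by semicolons, each of 7 numbers parted by spaces: the turn, a rotation vector about the tool's x, y, z in degrees, then the shift along the tool's x, y, z in mm, then the closure, from -1 (fully open) to 1 (shut). A call has 1 to 20 rows; each row is the pose to reach, as a shift and turn from the pose commanded when the call began, along the tool's axes at that moment; what a row does not reach only later rows make up. A row lasts 1/8 s, in which the tool goes at most 62.5 mm and 10.7 degrees, less where a joint would pass 70% of its speed; a pose out of reach is approached as far as the arm can. A call with a gripper value outside its range is refused whole. The fingers move at their own pace and stop on an object; "grip_force" is the grip in N (left out, the last holds). Time passes only in rows, so rows that repeat a pose let the fingers close. It gives the time, the measured TCP pose, the force and the opening at its end, in the units of the state.
- bot.get_state(): the state, without advancing time (a new reading comes with each control period).
- bot.capture(name): name is "scene" or "side" or "wrist"; returns the picture (480x640x3 uint8, red, green, blue); there is no depth.
- bot.calibration(name): a dict with "K" (3x3 intrinsics, pixels), "k1" (the pictures are not rectified: a ray, as slopes to the right and down, at radius r is drawn at 1 + k1 r^2 times it, then the intrinsics apply), "cam_to_world" (4x4, takes a point from camera to world coordinates). Camera axes: x right, y up, looking along -z (the intrinsics and any distortion apply to the point x, -y, -z); pixel columns grow to the right and rows downward; lengths in mm; the calibration is good to about 2 mm. A picture is of the moment at which its call begins: read the wrist's pose just before it. calibration takes no time and is no camera call; for the wrist camera it gives the pose at the moment of the call.
- bot.job_done(): hands the job in, once; it reports no verdict.
Trained networks look in the newest picture that a camera, given by its name, has taken for a name from the list of things; names that differ only in an ending like _2 or _b are one class to them, and where a whole thing is asked for, a point or a joint stands for the part that bears it (a point fixed in the world has none). Each returns a list of dicts, best first, with "p" (0 to 1); they miss things now and then, are a little off and sometimes report something else, mostly with a low value. They report only what shows in the picture. A call takes as long as a camera call.
- bot.search_frame(camera, thing): "position" ([row, column] in pixels, amid what is visible of it).
The state is a dict: "t": time; "joints": joint angles; "qvel": joint speeds; "tau": joint torques, N m; "position": TCP position; "tcp_rot": TCP orientation; "contact_force": force on the tool from outside, world axes, zero at the start; "ft_torque": the same for the moment, N m; "width": finger opening in mm.
Only numpy, scipy, OpenCV 4.12 (cv2) and the standard library are available. Lean on these libraries where they do the work, as an engineer would, in place of code of your own. Each camera call takes 0.05 s, during which the arm holds its last target.

## Task

Take the long slim rod out of the probe stand by its head and thread it from above through the upper bushing and then the lower bushing of the guide frame, and finish while still holding it there, still and straight: its tip well out below the lower bushing but hanging clear above the steel disc on the frame's base, and the rod not forced hard sideways. Finish with the rod in the gripper (do not let go); leave the other two probes in the stand and the weight and the jar where they are.

Things in the scene. Friction and masses are not known exactly. Their poses are not given: they have to be found in the camera images.
- rod_head (a point): centre of the head of the rod to use: round aluminium head, 26 mm diameter, 36 mm high, gripped from above. Below it a plain steel shaft, 10 mm diameter, 125 mm long. This point is 18 mm above the head's underside, 143 mm above the tip. Own z points up. About 0.13 kg. Stands tip down in one of the stand's sockets; the only probe both long and slim (the three heads are alike)
- rod_tip (a point): centre of the lowest end of the same rod, tapered: 5 mm across at the end, widening to the full 10 mm over 8 mm; own z points up along the rod, to its head
- frame: fixed aluminium guide frame, any yaw within 0.4 rad: base plate 150 (x) x 120 x 14 mm with a steel disc 48 mm across in its middle (its top 18 mm above the bench), four dark posts, two level plates 136 x 106 mm one above the other, each with a square bronze bushing in its middle. Tallest part: post screws, 134 mm. Origin: on the bench, under the middle, on the bore axis; z up
- upper_mouth (a point): centre of the upper bushing's bore at its top face, 130 mm above the bench. Bushing: 36 mm square bronze block, 14 mm thick (underside at 116 mm), upright bore of 13 mm diameter
- lower_mouth (a point): centre of the lower bushing's bore at its top face, 74 mm above the bench, 56 mm straight below the upper mouth (same axis). Same bushing: 14 mm thick (underside at 60 mm), bore 13 mm
- stand: fixed grey block 210 x 60 x 50 mm with three square sockets (11 mm wide, 40 mm deep) in a row along its x (the long side), 75 mm apart, the middle one at its centre. Origin: under its centre, on the bench; z up. The fingers have more room across the row (along its y) than between the heads. The rod must rise more than 40 mm to leave its socket
- stub_head (a point): centre of the head of the short probe standing in another socket: same head, 10 mm shaft only 68 mm long. Stays in the stand
- plunger_head (a point): centre of the head of the thick probe standing in another socket: same head and same total length as the rod, but its shaft is 18 mm thick above a 46 mm long, 10 mm thick foot. Stays in the stand
- weight_mid (a point): half-way up a loose steel calibration weight with a knob, 42 mm across, 66 mm high, standing on the bench; leave alone
- jar_mid (a point): half-way up a loose closed amber glass jar with a black cap, 56 mm across, 60 mm high, on the bench; leave alone

How it is judged:
By the outcome, as a careful person would: the job done as asked, in the order asked, and still so for the second after the job is handed in, while the arm keeps its last pose, push and grip.
It also fails if it takes over 51 s, if anything falls off the work surface, if the arm or the gripper's body presses on something with over 40 N, if the wrist force passes 120 N, or if a joint passes its speed limit or range.

## Working session

There is one attempt and no reset: what is moved stays moved. The work goes in short steps, Python scripts to look and compute and a tool call to move; the robot and the scene stay as the last step left them, time stands still between calls to the robot, and variables do not carry over. Pictures are saved under pics/ and viewed, and the job is handed in when it is done.

Besides the shell and the picture viewer there is one more tool, called after "Request:" as name(argument=value, ...), one argument or row to a line, values as JSON. servo_tool: Moves the arm, as the interface text tells. Its arguments: {"type":"object","properties":{"plan":{"type":"string"},"grip_force":{"type":"number"}},"required":["plan"]}

```bash
ls; mkdir -p pics
python3 - <<'E'
from station import bot
import cv2
s=bot.get_state();print(s)
for c in("scene","side"):
    im=bot.capture(c);cv2.imwrite(f"pics/{c}0.png",im[:,:,::-1])
    k=bot.calibration(c);print(c,k)
    for n in("rod_head","stub_head","plunger_head","upper_mouth","lower_mouth","frame","stand","weight_mid","jar_mid","rod_tip"):
        print(c,n,[(d["p"],d["position"]) for d in bot.search_frame(c,n)][:4])
print(bot.get_state()["t"])
E
```

```text
pics
{'t': 0.0, 'joints': array([-3.77877194e-02,  1.16486854e-01,  1.44226603e+00, -2.65937841e-05,
        1.58399176e+00, -3.78241541e-02]), 'qvel': array([-1.29931531e-04,  2.88281164e-04, -1.10402987e-04,  4.60399786e-05,
        5.31926435e-04, -9.21286841e-04]), 'tau': array([-2.39607485e-03, -7.21266031e+01, -6.22611737e+01,  7.77577632e-02,
        2.38535833e-02, -2.17692599e-05]), 'position': array([ 6.74796679e+02, -1.00039429e-03,  2.17904116e+02]), 'tcp_rot': array([-4.13356812e-04,  7.07093901e-01,  7.07119427e-01, -4.01357678e-04]), 'contact_force': array([-0.53417396,  0.31102328, -0.54635879]), 'ft_torque': array([ 0.02219406, -0.00323538, -0.01416627]), 'width': 93.03901847424395}
scene {'K': array([[458.33723488,   0.        , 318.07465143],
       [  0.        , 458.33723488, 246.52130912],
       [  0.        ,   0.        ,   1.        ]]), 'k1': -0.09656368573250136, 'cam_to_world': array([[-8.58823721e-01, -4.02864595e-01,  3.16420502e-01,
         8.24134543e+02],
       [ 5.12193560e-01, -6.64544971e-01,  5.44093501e-01,
         4.47579686e+02],
       [-8
[... 936 characters left out ...]
7192e-01,
         7.51906226e+02],
       [ 7.56558696e-03,  7.30206998e-01,  6.83184091e-01,
         8.16306978e+02],
       [ 0.00000000e+00,  0.00000000e+00,  0.00000000e+00,
         1.00000000e+00]])}
side rod_head [(0.71, [303.7, 268.4]), (0.28, [356.3, 316.4])]
side stub_head [(0.96, [322.8, 315.8]), (0.53, [181.6, 355.0])]
side plunger_head [(0.66, [356.0, 315.9]), (0.64, [310.8, 368.2]), (0.18, [180.6, 355.2])]
side upper_mouth [(0.66, [181.4, 356.1])]
side lower_mouth [(0.76, [183.1, 355.7])]
side frame [(0.65, [179.6, 355.2])]
side stand [(0.7, [355.3, 315.8])]
side weight_mid [(0.98, [260.2, 253.6])]
side jar_mid [(0.6, [266.8, 382.5])]
side rod_tip [(0.73, [303.7, 271.7])]
1.1
```

View pics/scene0.png

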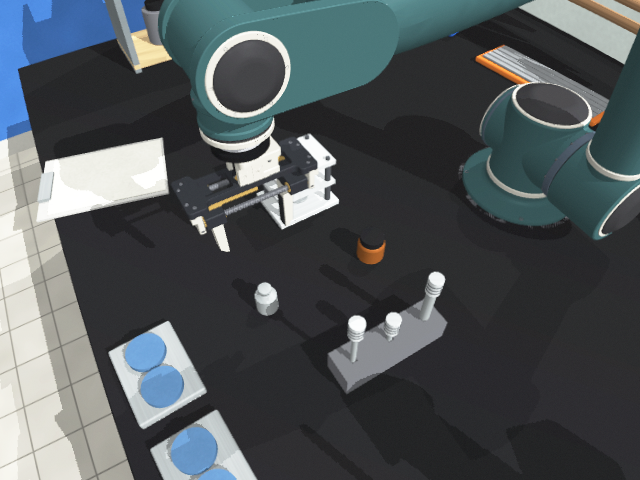

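View pics/side0.png

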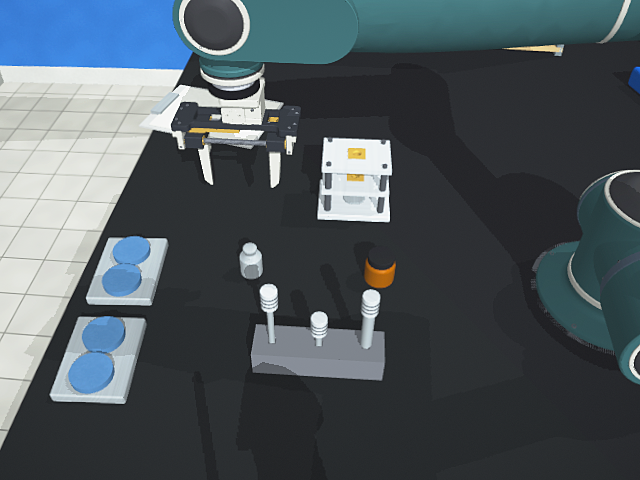

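```bash
cat > h.py <<'E'
import numpy as np,cv2
from station import bot
def ray(c,r,col,k=None):
    k=k or bot.calibration(c)
    K=k["K"];x=(col-K[0,2])/K[0,0];y=(r-K[1,2])/K[1,1]
    p=cv2.undistortPoints(np.array([[[col,r]]],float),K,np.array([k["k1"],0,0,0.]))[0,0]
    T=k["cam_to_world"];d=T[:3,:3]@np.array([p[0],-p[1],-1]);return T[:3,3],d/np.linalg.norm(d)
def atz(c,r,col,z,k=None):
    o,d=ray(c,r,col,k);return o+d*(z-o[2])/d[2]
def tri(rays):
    A=0;b=0
    for o,d in rays:
        P=np.eye(3)-np.outer(d,d);A=A+P;b=b+P@o
    x=np.linalg.solve(A,b);return x,[np.linalg.norm((np.eye(3)-np.outer(d,d))@(x-o)) for o,d in rays]
def proj(c,X,k=None):
    k=k or bot.calibration(c);T=np.linalg.inv(k["cam_to_world"]);p=T[:3,:3]@np.asarray(X,float)+T[:3,3]
    q=cv2.projectPoints(np.array([[p[0],-p[1],-p[2]]]),np.zeros(3),np.zeros(3),k["K"],np.array([k["k1"],0,0,0.]))[0][0,0]
    return q[1],q[0]
E
python3 - <<'E'
import cv2
a=cv2.imread("pics/scene0.png")[270:400,320:460];b=cv2.imread("pics/side0.png")[270:390,240:400];c=cv2.imread("pics/side0.png")[130:230,310:400]
cv2.imwrite("pics/a.png",cv2.resize(a,None,fx=4,fy=4));cv2.imwrite("pics/b.png",cv2.resize(b,None,fx=4,fy=4));cv2.imwrite("pics/c.png",cv2.resize(c,None,fx=6,fy=6))
E
```

```text
(no output)
```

View pics/a.png

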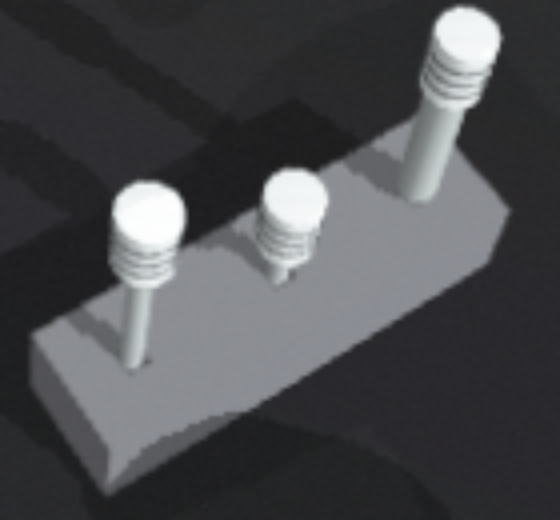

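View pics/b.png

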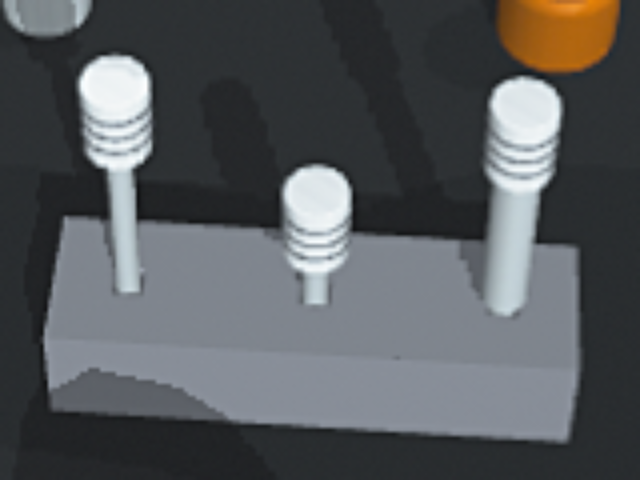

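View pics/c.png

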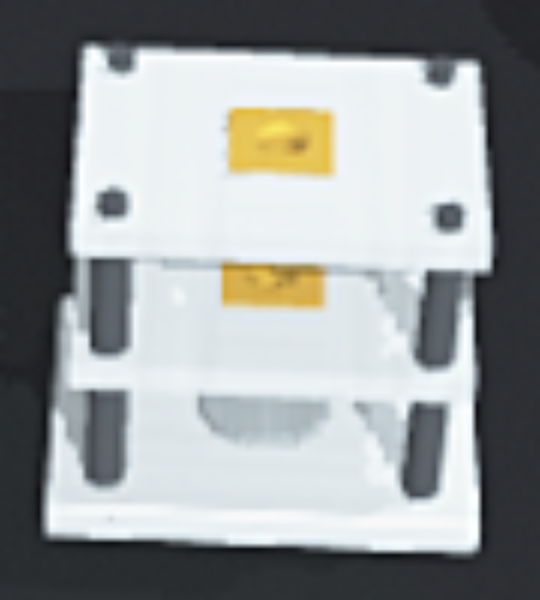

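Run:
```python
from h import *
np.set_printoptions(precision=1,suppress=True)
for n,a,b,z in(("rod",(324.0,356.9),(291.6,268.5),171),("plunger",(279.6,436.4),(297.1,370.9),171),("stub",(320.3,393.4),(317.8,318.9),114)):
    x,e=tri([ray("scene",*a),ray("side",*b)])
    print(n,x,e,atz("scene",*a,z),atz("side",*b,z))
f=lambda x,y:(129.9+y/6,309.9+x/6)
print("upper",atz("side",*f(281,142),130))
S=[atz("side",*f(*p),134) for p in((121,58),(440,71),(449,215),(112,202))]
print(S,np.mean(S,0),[np.arctan2(*(S[i]-S[j])[1::-1]) for i,j in((0,1),(3,2))])
```

```text
rod [609.7 188.5 166. ] [np.float64(1.5100410377190296), np.float64(1.510041037719001)] [612.6 192.1 171. ] [608.1 191.2 171. ]
plunger [459.9 188.4 167.1] [np.float64(1.5420884773767678), np.float64(1.542088477376723)] [463.6 191.5 171. ] [459.3 190.  171. ]
stub [535.4 188.7 111.5] [np.float64(2.454700585792259), np.float64(2.4547005857922652)] [538.5 191.8 114. ] [534.  188.1 114. ]
upper [ 485.2 -223.3  130. ]
[array([ 541. , -262.6,  134. ]), array([ 431.7, -264.3,  134. ]), array([ 430.1, -181.5,  134. ]), array([ 539.7, -179.2,  134. ])] [ 485.6 -221.9  134. ] [np.float64(0.01566669313173744), np.float64(0.021088935217612372)]
```

Run:
```python
from h import *
np.set_printoptions(precision=3,suppress=True)
k=bot.calibration("wrist");print(k)
```

```text
{'K': array([[400.892,   0.   , 308.702],
       [  0.   , 400.892, 235.753],
       [  0.   ,   0.   ,   1.   ]]), 'k1': -0.02352887574277366, 'cam_to_world': array([[  1.   ,   0.001,   0.   , 675.307],
       [ -0.001,   0.96 ,   0.28 ,  77.053],
       [ -0.   ,  -0.28 ,   0.96 , 384.305],
       [  0.   ,   0.   ,   0.   ,   1.   ]])}
```

Request:
servo_tool(
  plan="0 0 90 190 -65 -60 -1;0 0 90 190 -65 -60 -1;0 0 90 190 -65 -60 -1;0 0 90 190 -65 -60 -1;0 0 90 190 -65 -60 -1;0 0 90 190 -65 -60 -1;0 0 90 190 -65 -60 -1;0 0 90 190 -65 -60 -1;0 0 90 190 -65 -60 -1;0 0 90 190 -65 -60 -1;0 0 90 190 -65 -60 -1",
)

```text
t: 2.48
position: [610.0, 190.0, 278.6]
tcp_rot: [-0.0, 1.0, 0.001, -0.0]
contact_force: [0.3, 0.2, -0.8]
width: 92.9
```

Run:
```python
from h import *
np.set_printoptions(precision=3,suppress=True)
im=bot.capture("wrist");cv2.imwrite("pics/w1.png",im[:,:,::-1])
k=bot.calibration("wrist");print(k["cam_to_world"])
for n in("rod_head","stub_head","plunger_head"):
    for d in bot.search_frame("wrist",n): print(n,d,atz("wrist",*d["position"],165,k))
```

```text
[[  0.001   0.96    0.28  688.195]
 [ -1.      0.001   0.    189.281]
 [  0.     -0.28    0.96  444.313]
 [  0.      0.      0.      1.   ]]
rod_head {'position': [223.6, 311.0], 'p': 0.72} [615.882 187.545 165.   ]
stub_head {'position': [286.5, 308.2], 'p': 0.89} [566.927 189.527 165.   ]
plunger_head {'position': [357.4, 312.1], 'p': 0.68} [505.654 186.374 165.   ]
```

View pics/w1.png

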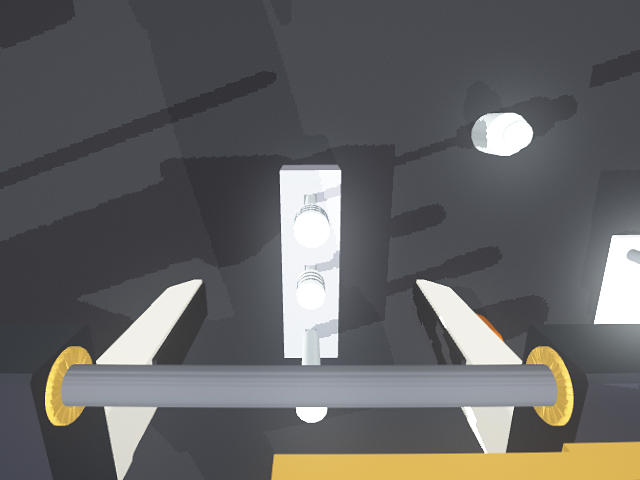

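Run:
```python
from h import *
np.set_printoptions(precision=1,suppress=True)
im=cv2.imread("pics/w1.png");cv2.imwrite("pics/w1c.png",cv2.resize(im[160:370,260:370],None,fx=5,fy=5)[:600*2][:600])
for p,z in(((227,312),171),((231,312),171),((290,311),114)): print(atz("wrist",*p,z))
```

```text
[615.  186.9 171. ]
[612.  186.9 171. ]
[541.4 187.1 114. ]
```

View pics/w1c.png

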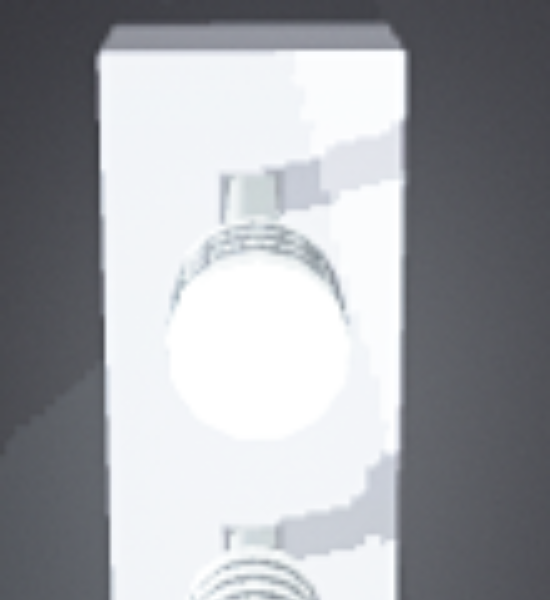

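Request:
servo_tool(
  plan="0 0 0 1 1.5 50 -1;0 0 0 1 1.5 90 -1;0 0 0 1 1.5 125 -1;0 0 0 1 1.5 143 -1;0 0 0 1 1.5 143 -1;0 0 0 1 1.5 143 0;0 0 0 1 1.5 143 0;0 0 0 1 1.5 143 1;0 0 0 1 1.5 143 1;0 0 0 1 1.5 143 1;0 0 0 1 1.5 143 1;0 0 0 1 1.5 143 1",
  grip_force=12,
)

```text
t: 4.18
position: [611.0, 188.5, 135.6]
tcp_rot: [0.0, 1.0, -0.0, -0.0]
contact_force: [-0.2, 0.2, 0.3]
width: 27.8
```

Run:
```python
from h import *
np.set_printoptions(precision=3,suppress=True)
s=bot.get_state();print(s["contact_force"],s["ft_torque"],s["width"],s["position"])
for c in("side","wrist"):
    im=bot.capture(c);cv2.imwrite(f"pics/{c}2.png",im[:,:,::-1])
```

```text
[-0.174  0.195  0.338] [ 0.1    0.099 -0.063] 27.777398594849267 [611.001 188.463 135.619]
```

View pics/side2.png

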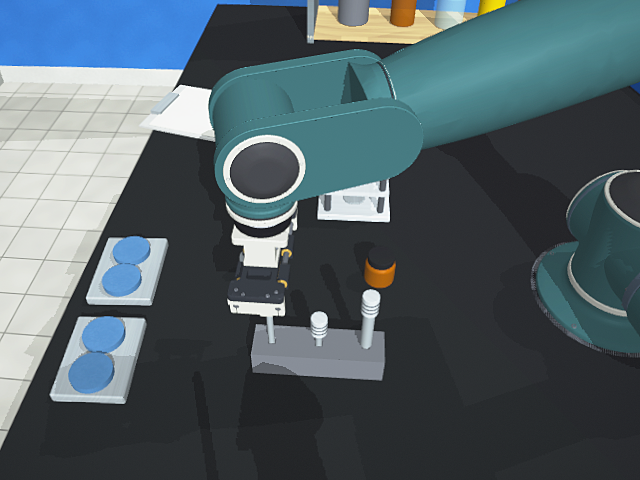

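View pics/wrist2.png

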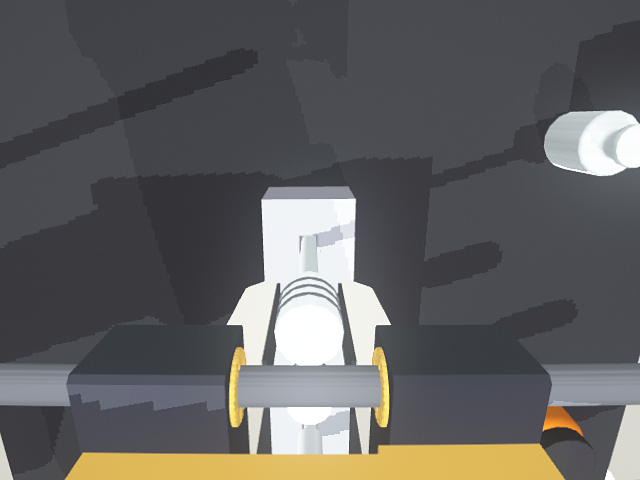

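Request:
servo_tool(
  plan="0 0 0 0 0 0 1;0 0 0 0 0 0 1;0 0 0 0 0 0 1",
)

```text
t: 4.65
position: [611.0, 188.5, 135.6]
tcp_rot: [0.0, 1.0, -0.0, -0.0]
contact_force: [-0.2, -0.4, -0.1]
width: 25.8
```

Run:
```python
from h import *
np.set_printoptions(precision=3,suppress=True)
s=bot.get_state();print(s["contact_force"],s["ft_torque"],s["width"],s["position"])
print(atz("wrist",333,309,171),atz("wrist",330,309,171))
im=bot.capture("wrist");cv2.imwrite(f"pics/w3.png",cv2.resize(im[220:440,200:420,::-1],None,fx=2.7,fy=2.7,interpolation=cv2.INTER_CUBIC))
```

```text
[-0.159 -0.403 -0.082] [ 0.031  0.127 -0.002] 25.76966258889568 [610.98  188.453 135.629]
[614.256 187.587 171.   ] [615.484 187.587 171.   ]
```

View pics/w3.png

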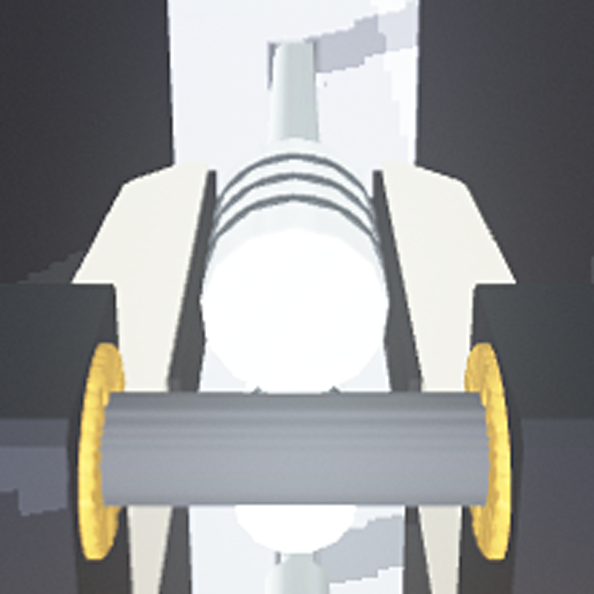

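Request:
servo_tool(
  plan="0 0 0 0 0 0 1;0 0 0 0 0 0 1;0 0 0 0 0 -15 1;0 0 0 0 0 -35 1;0 0 0 0 0 -60 1;0 0 0 0 0 -100 1;0 0 0 0 0 -150 1;0 0 0 0 0 -155 1;0 0 0 0 0 -155 1",
  grip_force=35,
)

```text
t: 5.82
position: [611.0, 188.5, 291.3]
tcp_rot: [-0.0, 1.0, -0.0, 0.0]
contact_force: [-0.1, -0.8, -1.5]
width: 25.2
```

Run:
```python
from h import *
np.set_printoptions(precision=3,suppress=True)
s=bot.get_state();print(s["contact_force"],s["ft_torque"],s["width"],s["position"])
for c in("side","scene","wrist"):
    im=bot.capture(c);cv2.imwrite(f"pics/{c}4.png",im[:,:,::-1])
    print(c,bot.search_frame(c,"rod_tip"),bot.search_frame(c,"rod_head"),proj(c,[613,188.5,165]),proj(c,[613,188.5,308]))
```

```text
[-0.131 -0.795 -1.471] [ 0.049  0.126 -0.027] 25.206927197144655 [610.991 188.491 291.282]
side [{'position': [261.4, 267.9], 'p': 0.87}, {'position': [328.5, 314.4], 'p': 0.19}] [{'position': [266.6, 267.3], 'p': 0.92}] (np.float64(292.7016929555395), np.float64(265.63658988618465)) (np.float64(219.89215450056892), np.float64(260.33547788086787))
scene [{'position': [289.1, 357.3], 'p': 0.74}] [{'position': [285.0, 356.3], 'p': 0.76}] (np.float64(324.3253177163792), np.float64(355.06627055612034)) (np.float64(265.7959543969335), np.float64(361.5363804258492))
wrist [{'position': [314.1, 307.8], 'p': 0.73}, {'position': [298.5, 622.7], 'p': 0.45}] [{'position': [315.8, 308.9], 'p': 0.79}] (np.float64(224.5699815645966), np.float64(307.5798308981056)) (np.float64(313.50358215502064), np.float64(306.70001380358315))
```

View pics/side4.png

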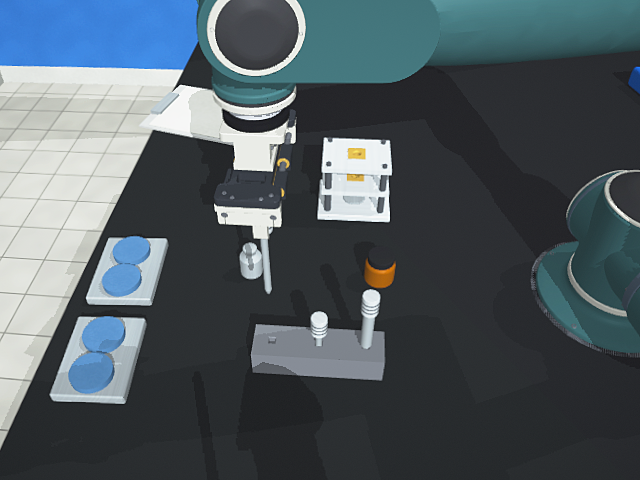

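View pics/wrist4.png

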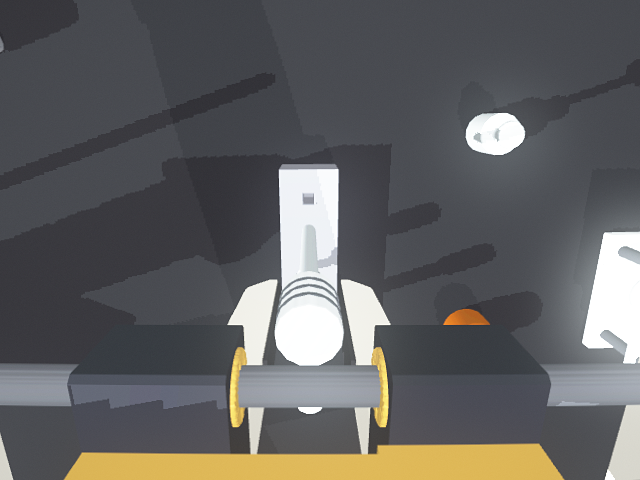

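View pics/scene4.png

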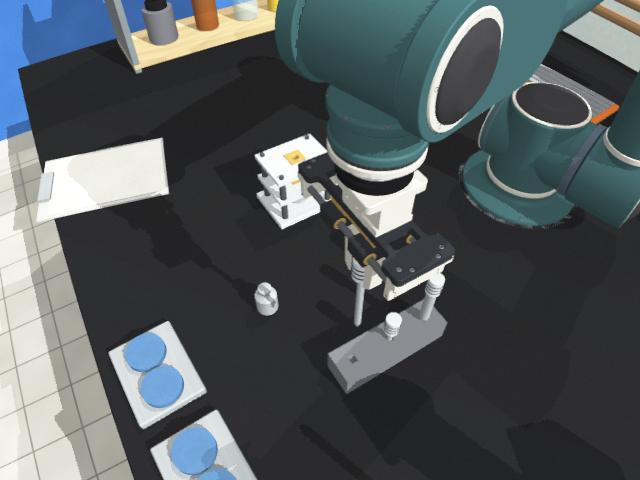

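Run:
```python
import cv2
a=cv2.imread("pics/scene4.png")
cv2.imwrite("pics/d.png",cv2.hconcat([cv2.resize(a[125:235,245:335],(450,550),interpolation=cv2.INTER_CUBIC),cv2.resize(a[260:370,310:380],(350,550),interpolation=cv2.INTER_CUBIC)]))
b=cv2.imread("pics/side4.png");cv2.imwrite("pics/e.png",cv2.resize(b[220:310,230:310],None,fx=6,fy=6,interpolation=cv2.INTER_CUBIC))
```

```text
(no output)
```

View pics/d.png

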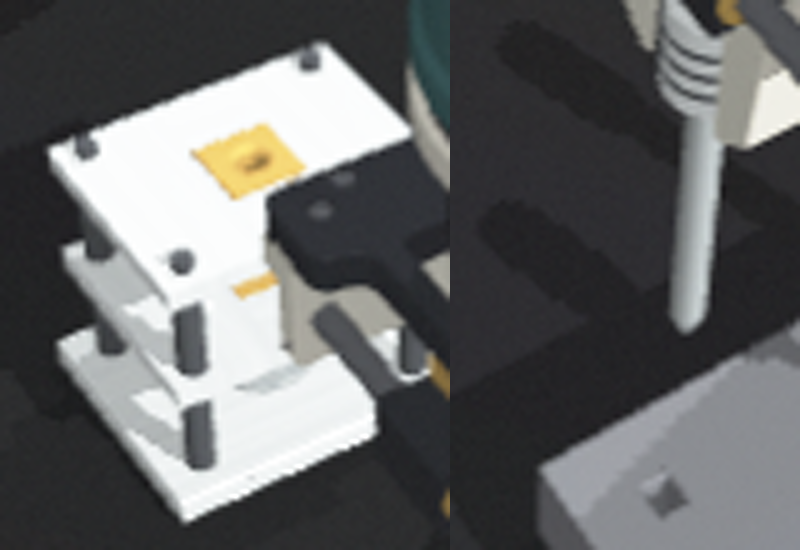

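View pics/e.png

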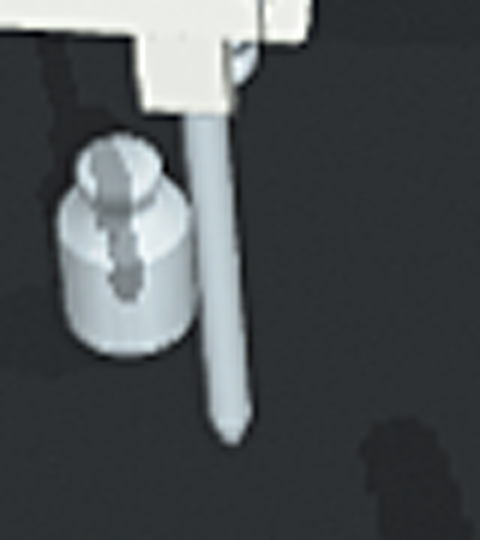

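Request:
servo_tool(
  plan="0 0 0 -10 30 0 1;0 0 0 -22 70 0 1;0 0 0 -37 120 0 1;0 0 0 -52 170 0 1;0 0 0 -68 220 0 1;0 0 0 -83 270 0 1;0 0 0 -98 320 0 1;0 0 0 -110 360 0 1;0 0 0 -120 390 0 1;0 0 0 -126 411 0 1;0 0 0 -126 411 0 1;0 0 0 -126 411 0 1;0 0 0 -126 411 0 1",
)

```text
t: 7.9
position: [485.3, -221.8, 290.7]
tcp_rot: [-0.0, 1.0, 0.0, 0.0]
contact_force: [0.2, 0.4, -1.5]
width: 25.5
```

Run:
```python
from h import *
np.set_printoptions(precision=1,suppress=True)
x,e=tri([ray("scene",325.6,356.9),ray("side",292.9,268.3)]);print("tip lifted",x,e, "tcp 611 188.5 291.3")
x,e=tri([ray("scene",156.3,295.8),ray("side",153.6,356.7)]);print("bore",x,e,atz("scene",156.3,295.8,130),atz("side",153.6,356.7,130))
# tilt from side4
p=(220+115/6,230+208/6);q=(220+400/6,230+229/6)
X=np.array(x);
a=proj("side",[609,188,165.7]);b=proj("side",[609,188,265]);print("vert slope",(b[1]-a[1])/(b[0]-a[0]),"meas",(q[1]-p[1])/(q[0]-p[0]))
for c in("side","scene","wrist"):
    im=bot.capture(c);cv2.imwrite(f"pics/{c}5.png",im[:,:,::-1])
A=cv2.imread("pics/scene5.png");B=cv2.imread("pics/side5.png")
cv2.imwrite("pics/f.png",cv2.hconcat([cv2.resize(A[75:195,255:335],(400,600),interpolation=cv2.INTER_CUBIC),cv2.resize(B[75:195,315:395],(400,600),interpolation=cv2.INTER_CUBIC)]))
```

```text
tip lifted [610.1 189.5 163.8] [np.float64(1.8183983584198968), np.float64(1.8183983584198882)] tcp 611 188.5 291.3
bore [ 485.4 -222.3  130.3] [np.float64(0.25629112304977686), np.float64(0.25629112304964574)] [ 485.5 -222.3  130. ] [ 485.3 -223.1  130. ]
vert slope 0.06822664901953598 meas 0.07368421052631574
```

View pics/f.png

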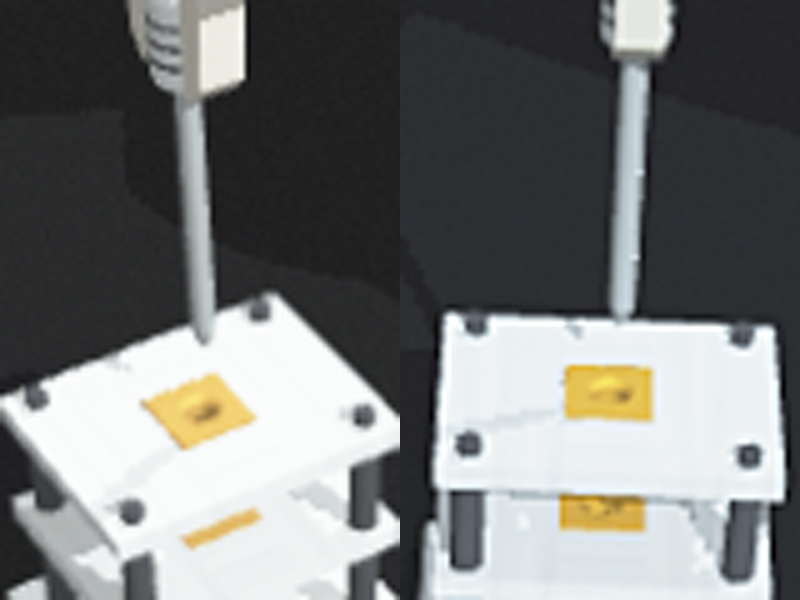

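View pics/wrist5.png

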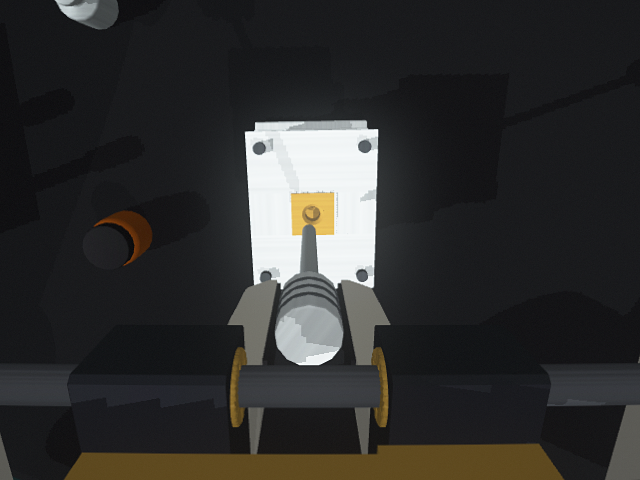

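Run:
```python
from h import *
np.set_printoptions(precision=1,suppress=True)
t,e=tri([ray("scene",143.2,295.6),ray("side",138.6,359.2)]);print("tip",t,e)
b,e=tri([ray("scene",156.9,295.6),ray("side",153.4,356.6)]);print("bore",b,e)
# differential: find offset d s.t. projections of bore+d match
from scipy.optimize import least_squares
B=b
f=lambda d:np.r_[np.subtract(proj("scene",B+d),proj("scene",B))-(np.array([143.2,295.6])-[156.9,295.6]),np.subtract(proj("side",B+d),proj("side",B))-(np.array([138.6,359.2])-[153.4,356.6])]
r=least_squares(f,[0,0,30.]);print(r.x,r.fun)
# wrist
k=bot.calibration("wrist")
print("wrist bore",atz("wrist",213.5,312,130,k),"tip px",proj("wrist",t,k),atz("wrist",228,309,t[2],k))
A=cv2.imread("pics/wrist5.png");cv2.imwrite("pics/g.png",cv2.resize(A[180:300,250:370],(600,600),interpolation=cv2.INTER_CUBIC))
```

```text
tip [ 482.8 -224.6  163.5] [np.float64(1.4198682237773919), np.float64(1.4198682237773668)]
bore [ 485.9 -222.3  129.9] [np.float64(1.0245391330236207), np.float64(1.024539133023728)]
[-3.  -2.3 33.7] [-0.2  0.   0.2 -0.1]
wrist bore [ 487.6 -225.5  130. ] tip px (np.float64(229.66779391616518), np.float64(311.12980358767487)) [ 484.2 -223.   163.5]
```

View pics/g.png

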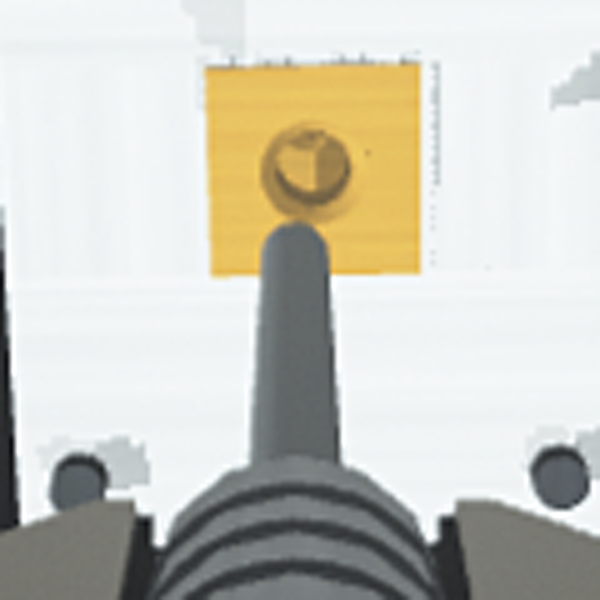

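Request:
servo_tool(
  plan="0 0 0 3 1.5 10 1;0 0 0 3 1.5 20 1;0 0 0 3 1.5 28 1;0 0 0 3 1.5 28 1;0 0 0 3 1.5 28 1",
)

```text
t: 8.68
position: [488.1, -224.1, 262.9]
tcp_rot: [0.0, 1.0, -0.0, 0.0]
contact_force: [-0.3, 0.7, -1.3]
width: 25.4
```

```bash
cat > look.py <<'E'
from h import *
import sys
n=sys.argv[1]
np.set_printoptions(precision=2,suppress=True)
s=bot.get_state();print(s["t"],s["contact_force"],s["ft_torque"],s["width"],s["position"])
I={c:bot.capture(c)[:,:,::-1] for c in("scene","side","wrist")}
for c in I: cv2.imwrite(f"pics/{c}_{n}.png",I[c])
r=lambda a:cv2.resize(a,None,fx=8,fy=8,interpolation=cv2.INTER_CUBIC)
cv2.imwrite(f"pics/m_{n}.png",cv2.hconcat([r(I["scene"][120:190,272:322]),r(I["side"][110:180,332:382])]))
cv2.imwrite(f"pics/k_{n}.png",cv2.resize(I["wrist"][180:280,260:360],(600,600),interpolation=cv2.INTER_CUBIC))
E
python3 look.py 6
```

```text
8.675 [-0.34  0.66 -1.26] [0.05 0.06 0.01] 25.357041563252633 [ 488.05 -224.06  262.89]
```

View pics/m_6.png

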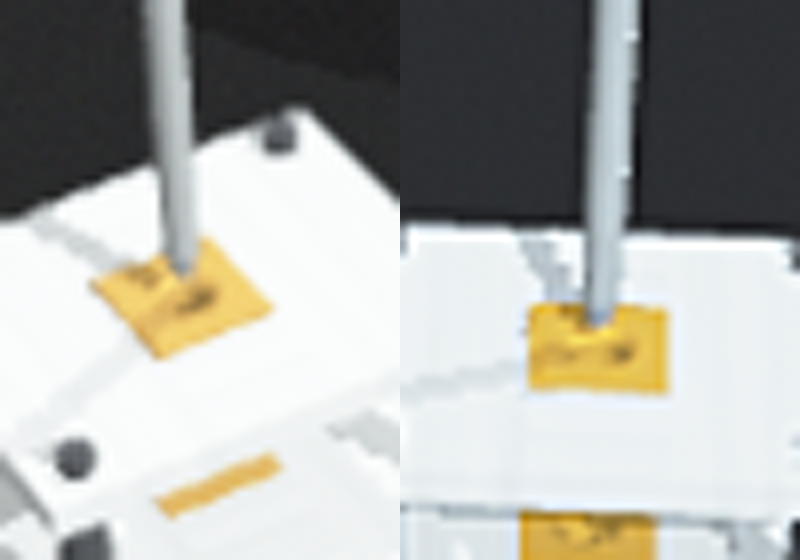

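View pics/k_6.png

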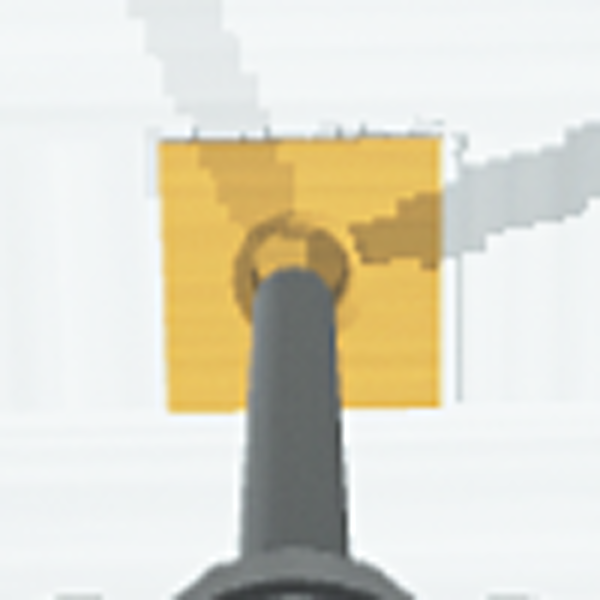

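Request:
servo_tool(
  plan="0 0 0 0 0 3 1;0 0 0 0 0 6 1;0 0 0 0 0 8 1;0 0 0 0 0 10 1;0 0 0 0 0 10 1",
)

```text
t: 9.45
position: [488.0, -224.0, 252.4]
tcp_rot: [-0.0, 1.0, 0.0, -0.0]
contact_force: [-0.7, -0.4, -1.3]
width: 25.4
```

```bash
python3 look.py 7
```

```text
9.45 [-0.66 -0.37 -1.34] [0.05 0.12 0.02] 25.398648362162866 [ 487.96 -223.98  252.44]
```

View pics/m_7.png

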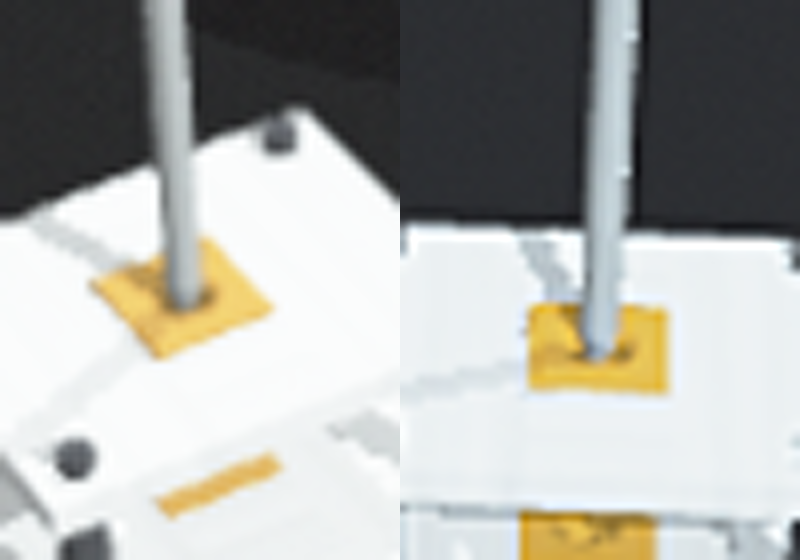

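View pics/k_7.png

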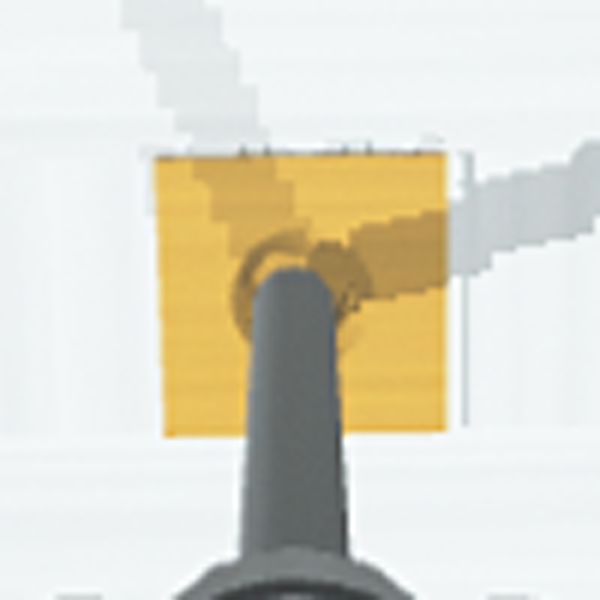

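Request:
servo_tool(
  plan="0 0 0 0 1 0 1;0 0 0 0 1 3 1;0 0 0 0 1 6 1;0 0 0 0 1 9 1;0 0 0 0 1 12 1;0 0 0 0 1 12 1",
)

```text
t: 10.35
position: [487.9, -225.0, 240.3]
tcp_rot: [-0.0, 1.0, -0.0, -0.0]
contact_force: [-0.0, -0.6, -0.9]
width: 25.4
```

```bash
python3 look.py 8
```

```text
10.35 [-0.03 -0.64 -0.91] [0.07 0.15 0.01] 25.392883820604336 [ 487.94 -224.97  240.34]
```

View pics/m_8.png

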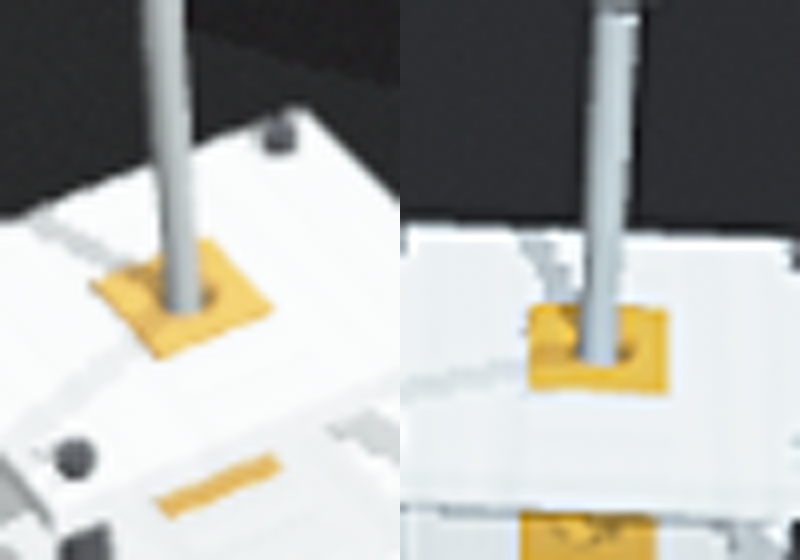

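View pics/k_8.png

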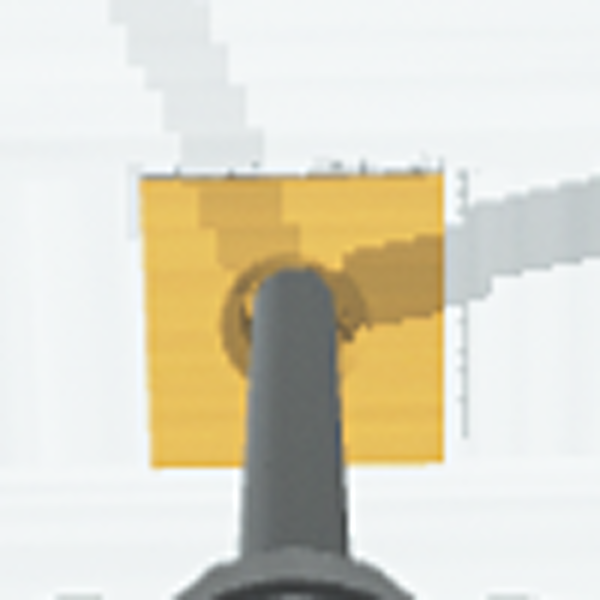

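Request:
servo_tool(
  plan="0 0 0 0 0 5 1;0 0 0 0 0 10 1;0 0 0 0 0 15 1;0 0 0 0 0 20 1;0 0 0 0 0 25 1;0 0 0 0 0 30 1;0 0 0 0 0 35 1;0 0 0 0 0 35 1",
)

```text
t: 11.5
position: [487.9, -224.9, 205.2]
tcp_rot: [-0.0, 1.0, 0.0, -0.0]
contact_force: [-0.6, -0.8, -2.7]
width: 25.3
```

```bash
python3 look.py 9; python3 -c "
import cv2
r=lambda a:cv2.resize(a,None,fx=8,fy=8,interpolation=cv2.INTER_CUBIC)
cv2.imwrite('pics/n_9.png',cv2.hconcat([r(cv2.imread('pics/scene_9.png')[140:210,272:322]),r(cv2.imread('pics/side_9.png')[135:205,332:382])]))"
```

```text
11.5 [-0.62 -0.84 -2.7 ] [0.05 0.11 0.03] 25.278827397625438 [ 487.87 -224.94  205.2 ]
```

View pics/n_9.png

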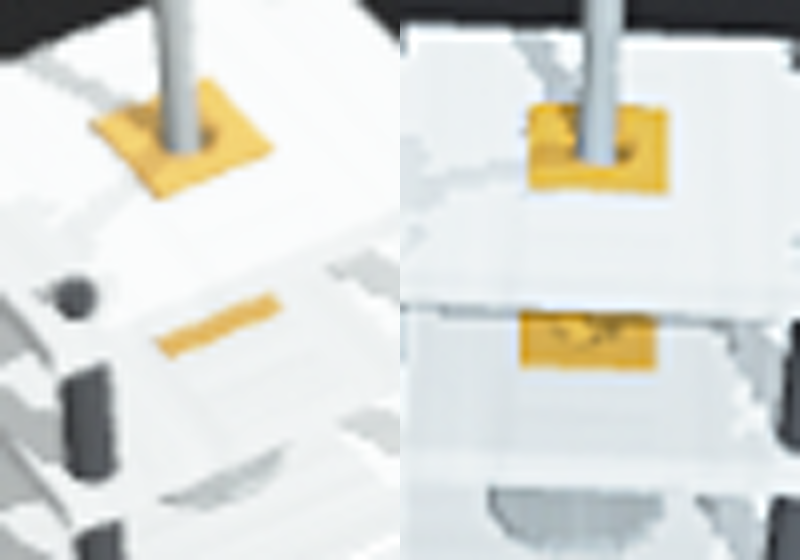

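View pics/k_9.png

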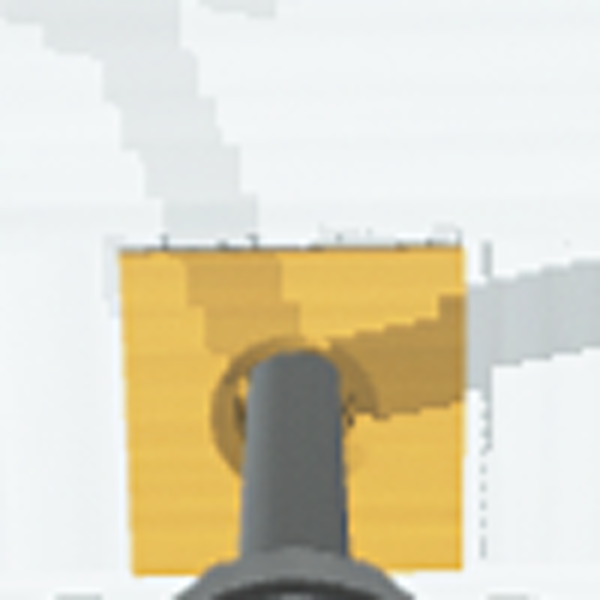

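Request:
servo_tool(
  plan="0 0 0 0 0 3 1;0 0 0 0 0 5 1;0 0 0 0 0 7 1;0 0 0 0 0 9 1;0 0 0 0 0 11 1;0 0 0 0 0 11 1",
)

```text
t: 12.4
position: [488.0, -225.0, 194.4]
tcp_rot: [-0.0, 1.0, 0.0, -0.0]
contact_force: [-0.4, 0.2, -0.4]
width: 25.9
```

```bash
python3 look.py 10; python3 -c "
import cv2
r=lambda a:cv2.resize(a,None,fx=8,fy=8,interpolation=cv2.INTER_CUBIC)
cv2.imwrite('pics/n_10.png',cv2.hconcat([r(cv2.imread('pics/scene_10.png')[140:210,272:322]),r(cv2.imread('pics/side_10.png')[135:205,332:382])]))"
```

```text
12.4 [-0.43  0.24 -0.41] [ 0.06  0.1  -0.02] 25.920435598326325 [ 487.95 -224.98  194.45]
```

View pics/k_10.png

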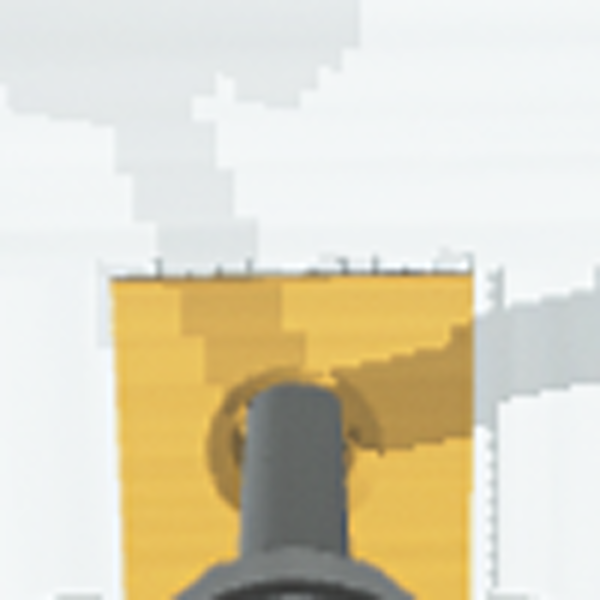

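Request:
servo_tool(
  plan="0 0 0 0 0 4 1;0 0 0 0 0 8 1;0 0 0 0 0 12 1;0 0 0 0 0 15 1;0 0 0 0 0 15 1",
)

```text
t: 13.18
position: [487.9, -224.9, 179.3]
tcp_rot: [-0.0, 1.0, 0.0, -0.0]
contact_force: [0.3, 0.7, -0.7]
width: 25.9
```

```bash
python3 look.py 11
```

```text
13.175 [ 0.27  0.72 -0.75] [0.06 0.14 0.02] 25.911424080402913 [ 487.92 -224.95  179.34]
```

View pics/side_11.png

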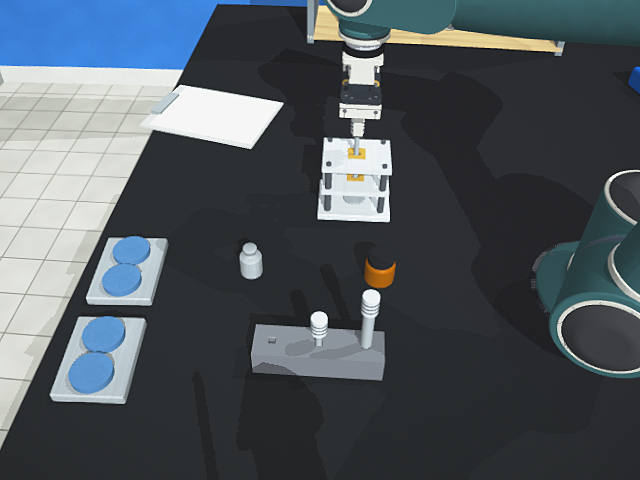

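Request:
servo_tool(
  plan="0 0 0 0 0 4 1;0 0 0 0 0 8 1;0 0 0 0 0 12 1;0 0 0 0 0 15 1;0 0 0 0 0 15 1;0 0 0 0 0 15 1",
)

```text
t: 14.08
position: [488.0, -225.0, 164.8]
tcp_rot: [0.0, 1.0, -0.0, 0.0]
contact_force: [-0.0, -0.5, -1.8]
width: 25.1
```

```bash
python3 look.py 12; python3 -c "
import cv2
r=lambda a:cv2.resize(a,None,fx=6,fy=6,interpolation=cv2.INTER_CUBIC)
cv2.imwrite('pics/n_12.png',cv2.hconcat([r(cv2.imread('pics/scene_12.png')[120:215,265:325]),r(cv2.imread('pics/side_12.png')[110:205,325:385])]))"
```

```text
14.075 [-0.03 -0.5  -1.85] [ 0.04  0.13 -0.07] 25.14235760226266 [ 488.04 -225.04  164.76]
```

View pics/n_12.png

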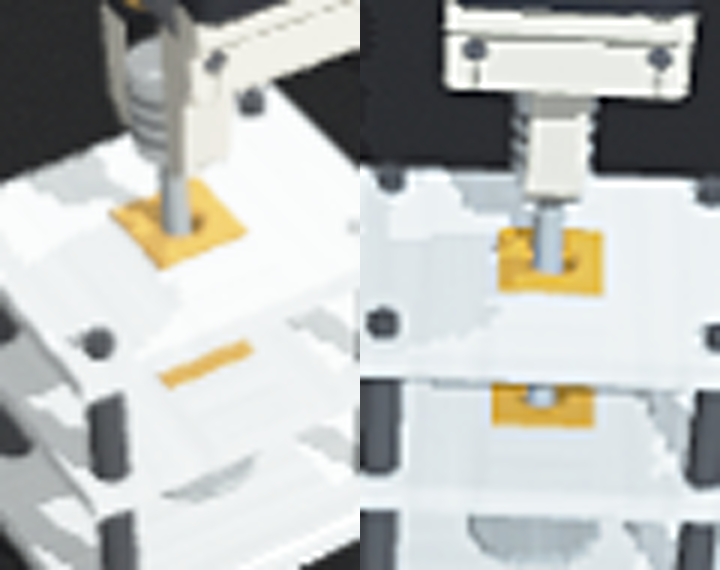

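View pics/wrist_12.png

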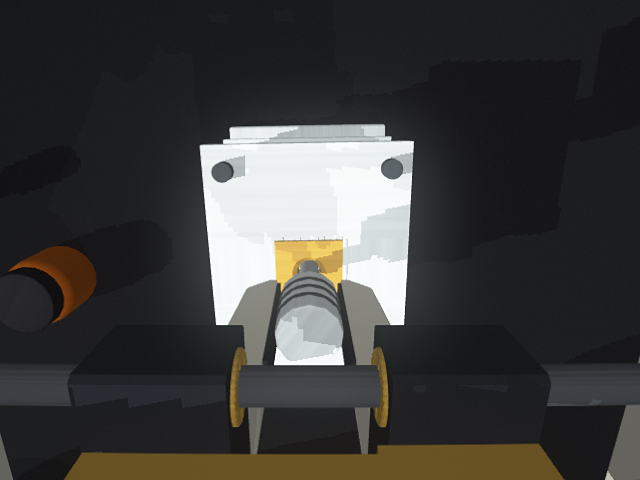

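Request:
servo_tool(
  plan="0 0 0 0 0 1 1;0 0 0 0 0 1 1;0 0 0 0 0 1 1;0 0 0 0 0 1 1",
)

```text
t: 14.72
position: [488.0, -225.0, 163.7]
tcp_rot: [-0.0, 1.0, -0.0, 0.0]
contact_force: [0.1, 0.1, -2.5]
width: 25.4
```

Run:
```python
from h import *
np.set_printoptions(precision=3,suppress=True)
s=bot.get_state();print(s["t"],s["contact_force"],s["ft_torque"],s["width"],s["position"],s["qvel"])
bot.job_done()
```

```text
14.725 [ 0.078  0.14  -2.48 ] [ 0.116  0.083 -0.014] 25.386806727437914 [ 488.015 -225.005  163.658] [ 0.001 -0.     0.001 -0.001  0.002  0.   ]
the job is handed in; nothing more can be done
```

I took the long slim rod out of the stand by its head and threaded it down through the upper and then the lower bushing. I handed it in at 14.7 s, with the gripper still holding it at 35 N.

- **Position:** the TCP was at z = 163.7 mm, which puts the tip at about z = 38 mm. That is about 22 mm below the lower bushing and 20 mm above the steel disc. The tip height is worked out from where I gripped the head. The last pictures could not show the tip, because the plates hide it.
- **In the bores:** the side picture shows the shaft in the middle of the upper bushing and also inside the lower one.
- **Forces and stillness:** sideways force at the end was under 0.2 N, with only about the rod's weight pulling down. Joint speeds were close to zero, and the finger opening was 25.4 mm on the 26 mm head. The wrist picture showed no sign that the rod had slipped in the fingers.
- **Other items:** the other two probes, the weight and the jar were still in place in the side picture at 13.2 s.

**Disagreement:** above the bore, the scene and side cameras differed from the wrist camera by up to about 4 mm in y. I went by the wrist camera and corrected y by 1 mm just after the tip entered the upper bore. The rod then went through both bushings with no clear contact force.

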